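# Draw the bottom link from the gravity chute

### The arm

A 6-joint arm with a two-finger parallel gripper is mounted at the origin on a cart in front of the work surface, level with it; the furniture and walls round the work are solid. World frame = base frame: x ahead of the robot, y to its left, z up, the work surface at z = 0. Lengths are in m, angles in rad, forces in N, time in s.
With the tool pointing down it reaches from about 0.225 to 0.875 m from the base axis. Payload 3.4 kg.
Tool frame: the origin (TCP) lies between the finger pads; the fingertips stand 22 mm ahead of it and the grasp point (between the pads) lies 3 mm ahead of it (manip.finger_overhang is the distance from the TCP to the fingertips, in m); z points along the fingers, y is the line along which they close (so a half turn about z gives the same grasp; the last joint's range is limited). The gripper opens to 85 mm and grips with 20 to 120 N. Pads are 22 mm wide; open, the fingers measure 114 mm over their backs; the gripper's body (76 mm by 85 mm) begins 54 mm behind the grasp point. The pads swing forward as they close: fully open they stand 13 mm farther back than shut.
Start: joints at [1.121, 0.276, 1.505, -0, 1.361, -0.121], TCP at [0.186, 0.544, 0.23] pointing down, gripper open.
Joint ranges: [-2.89, 2.89], [-0.75, 2.08], [0.22, 2.7], [-1.18, 4.32], [0.11, 2.71], [-2.7, 2.7]. Speed limits (rad/s): [2.57, 2.57, 3.14, 3.14, 3.14, 3.14].

### API

Orientations are given as a unit quaternion [w, x, y, z].
In Python, from rig import get_state, eyes, order, manip gives the robot as it stands.
- The arm moves only by the tool drive_tool, never from a script. Its argument "rows" is a list of rows, each a list of 4 numbers: the shift along the tool's x, y, z in units of 25 mm (1.0 is 25 mm), then the turn about the tool's z in units of 6 degrees (1.0 is 6 degrees). A call has exactly 8 rows; each row is the pose to reach, as a shift and turn from the pose commanded when the call began, along the tool's axes at that moment; what a row does not reach only later rows make up. A row lasts 1/12 s, in which the tool goes at most 41.7 mm and 7.16 degrees, less where a joint would pass 70% of its speed; a pose out of reach is approached as far as the arm can. A call with a gripper value outside its range is refused whole. "grip" is the finger opening in mm, from 0 to 85.4, set as the call begins (left out, the last holds). The fingers move at their own pace and stop on an object; "newtons" is the grip in N (left out, the last holds). Time passes only in rows, so rows that repeat a pose let the fingers close, or fill a call up. It gives the time, the measured TCP pose, the force, the opening and the grip force at its end, in the units of the state.
- get_state(): the state, without advancing time (a new reading comes with each control period).
- eyes.get_image(name): name is "side" or "top"; returns (picture, depth): 420x560x3 uint8, red, green, blue; 420x560 float32, m along the optical axis (not along the pixel's ray), 0 where there is no reading.
- eyes.camera_info(name): a dict with "fx", "fy", "cx", "cy" (pixels), "R" (3x3) and "t" (3): a world point X has camera coordinates R X + t. Camera axes: x right, y down, z forward; pixel columns grow to the right and rows downward; lengths in m; the calibration is good to about 2 mm. A picture is of the moment at which its call begins. camera_info takes no time and is no camera call.
- order.sign_off(): hands the job in; it is judged then, once.
The state is a dict: "clock": time; "qpos": joint angles; "qd": joint speeds; "effort": joint torques, N m; "position": TCP position; "ee_rot": TCP orientation; "contact_force": force on the tool from outside, world axes, zero at the start; "moment": the same for the moment, N m; "width": finger opening in m; "gripper_force": force on a finger pad.
Only numpy, scipy, OpenCV 4.12 (cv2) and the standard library are available. Lean on these libraries where they do the work, as an engineer would, in place of code of your own. Each camera call takes 0.05 s, during which the arm holds its last target. There are 200 camera calls.

### The job

Two small gravity chutes stand side by side; one holds a stack of wide links with two holes, the other narrow plain bars. Draw the bottom wide link out through the slot at the front of its chute, so that the two links above it stay in the chute and simply drop down, and lay it flat and gently inside the shallow square tray, without dropping it.

Things in the scene. Friction and masses are not known exactly. Their poses are not given: they have to be found in the camera images.
- link_1: Bottom wide link, to be drawn: aluminium bar 100 (x) x 40 (y) x 8 mm, a hole near each end, 90 g. Origin: centre of underside. Lies on the chute floor 14 mm above the table, advanced 40 mm: its -x end juts about 34 mm out of the chute toward the robot with nothing under it, to be gripped there from above across the 40 mm. Comes out along its own -x, clear of the chute after 70 mm.
- link_2: Middle wide link, same size, on link_1 in the chute; drops 8 mm when that is gone. Origin: centre of underside, -x to the chute's front. The chute, fixed to the table, is a grey metal channel 111 long x 51 wide x 48 mm high with 4 mm walls, level floor, and at the front two 4 mm lips that hold the upper links back; the slot under the lips is 11.5 mm high.
- link_3: Top wide link, same size, on link_2 in the chute; drops 8 mm with it. Origin: centre of underside; -x to the chute's front. Beside this chute stands one of equal length and height, but only 35 mm wide, with bars 24 mm wide without holes: not wanted.
- tray: Shallow open square steel tray fixed to the table: 140 x 140 x 14 mm, walls and floor 4 mm thick (132 mm square inside, inner floor 4 mm above the table). Origin: centre of its underside; x, y along its sides. Behind it the tall terminal press overhangs as near as 0.57 m ahead of the robot (y from -0.27 to 0.14, from 0.2 m up): swing the arm across in front of it, within 0.45 m.

How it is judged:
At the end, for the whole second after the job is handed in: The bottom link lies flat (within 3 degrees) and at rest on the tray's floor, all of it inside the walls; the other two links lie level in the chute, one link thickness (8 mm) lower than at the start and otherwise where they were, each moved less than 14 mm in all (x of link_1 in the frame of tray between -0.05 and 0.05 m and y of link_1 in the frame of tray between -0.05 and 0.05 m and z of link_1 in the frame of tray below 0.0075 m and angle between link_1's own z axis and vertical below 0.05 rad and linear speed of link_1 below 0.02 m/s and distance of link_2 from where it was at the start of the episode between 0.005 and 0.014 m and angle between each of link_2, link_3's own z axis and vertical below 0.1 rad and distance of link_3 from where it was at the start of the episode between 0.005 and 0.014 m); the robot touches nothing.
It fails at once if one of the two upper links is pulled or lifted out of its place (moved more than 30 mm) (distance of any of link_2, link_3 from where it was at the start of the episode above 0.03 m).
It fails at once if the drawn link is dropped or thrown: it moves faster than 0.6 m/s with no finger on it (linear speed of link_1 above 0.6 m/s and contact force between the fingers and link_1 below 0.1 N).
It also fails if it takes over 40 s, if anything falls off the work surface, if the arm or the gripper's body presses on something with over 40 N, if the wrist force passes 120 N, or if a joint passes its speed limit or range.

## Working session

There is one attempt and no reset: what is moved stays moved. The work goes in short steps, Python scripts to look and compute and a tool call to move; the robot and the scene stay as the last step left them, time stands still between calls to the robot, and variables do not carry over. Pictures are saved under pics/ and viewed, at most 12 in all, crops included, and the job is handed in when it is done.

Besides the shell and the picture viewer there is one more tool, called in YAML: its name, and indented under it one key for each argument. drive_tool: Moves the arm, as the interface text tells. Its arguments: {"type":"object","properties":{"rows":{"type":"array","items":{"type":"array","items":{"type":"number"}}},"grip":{"type":"number"},"newtons":{"type":"number"}},"required":["rows"]}

```bash
mkdir -p pics; ls; cat > h.py <<'E'
import numpy as np, cv2
from rig import get_state, eyes, order, manip
def shot(n,tag):
    p,d=eyes.get_image(n); cv2.imwrite(f'pics/{tag}.png',p[:,:,::-1]); np.savez(f'{tag}.npz',p=p,d=d); return p,d
def cam(n):
    c=eyes.camera_info(n); return c,np.array(c['R']),np.array(c['t'])
def pts(n,d):
    c,R,t=cam(n); v,u=np.indices(d.shape)
    X=np.stack([(u-c['cx'])/c['fx']*d,(v-c['cy'])/c['fy']*d,d],-1)
    return (X-t)@R
def onplane(n,u,v,z):
    c,R,t=cam(n); r=R.T@np.array([(u-c['cx'])/c['fx'],(v-c['cy'])/c['fy'],1]); o=-R.T@t
    return o+r*(z-o[2])/r[2]
E
python3 - <<'E'
from h import *
s=get_state(); print(s)
for n in('side','top'):
    shot(n,n+'0'); c,R,t=cam(n); print(n,c['fx'],-R.T@t,R[2])
E
```

```text
pics
{'clock': 0.0, 'qpos': array([ 1.12104281e+00,  2.76587066e-01,  1.50612990e+00,  1.44225153e-05,
        1.36070873e+00, -1.21001537e-01]), 'qd': array([ 0.00072467,  0.00208283,  0.00039887,  0.00025363, -0.00012598,
       -0.00112195]), 'effort': array([-3.45829849e-04, -4.16761100e+01, -2.45811599e+01, -3.13081737e-04,
        1.12637656e-02,  1.91119636e-05]), 'position': array([0.18541326, 0.54372252, 0.22894553]), 'ee_rot': array([-2.64784564e-04,  1.63638185e-01,  9.86519997e-01, -8.77466563e-04]), 'contact_force': array([ 0.08742422, -0.49735076,  0.08273946]), 'moment': array([ 0.03703638,  0.02794881, -0.02297844]), 'gripper_force': 0.0, 'width': 0.08530032089278367}
side 448.05916453604056 [ 0.15957711 -0.70940505  0.61055217] [ 0.36162922  0.69006327 -0.62692662]
top 461.8487290019948 [ 0.36753881 -0.11529719  1.28583762] [ 0.09870452  0.01452531 -0.99501077]
```

View pics/side0.png

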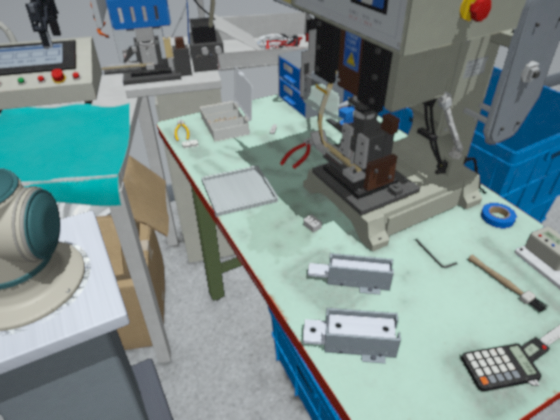

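View pics/top0.png

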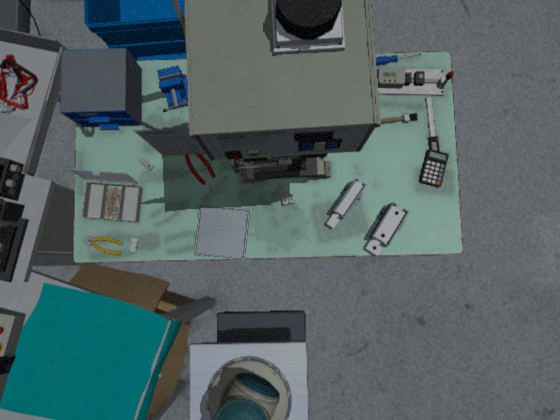

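The wide chute shows at side (350,330) with the link's holed end at (313,330); in the top view it is at (386,230) with the end at (374,245). The tray is at side (240,190) and top (221,232).

```bash
python3 - <<'E'
from h import *
a=np.load('side0.npz')['p'][295:370,290:410]; b=np.load('top0.npz')['p'][190:265,350:420]
a=cv2.resize(a,None,fx=4,fy=4,interpolation=2); b=cv2.resize(b,None,fx=4,fy=4,interpolation=2)
cv2.imwrite('pics/crop.png',np.hstack([a,b])[:,:,::-1])
for n,(r0,r1,c0,c1) in {'side':(300,365,295,405),'top':(195,260,360,415)}.items():
    d=np.load(n+'0.npz')['d']; P=pts(n,d)[r0:r1,c0:c1].reshape(-1,3); ok=(d[r0:r1,c0:c1].ravel()>0)
    for lo,hi in((-.01,.01),(.016,.028),(.03,.043),(.043,.056)):
        q=P[ok&(P[:,2]>lo)&(P[:,2]<hi)]; 
        r=cv2.minAreaRect(q[:,:2].astype(np.float32)) if len(q)>3 else None
        print(n,lo,hi,len(q),np.median(q,0).round(4) if len(q) else '',r)
for n,(u,v) in {'side':(240,190),'top':(221,232)}.items():
    print(n,'tray',onplane(n,u,v,.004),pts(n,np.load(n+'0.npz')['d'])[v,u])
E
```

```text
side -0.01 0.01 3309 [ 0.4434 -0.3678  0.0019] ((0.46618324518203735, -0.37085938453674316), (0.12627118825912476, 0.1894025355577469), 61.824214935302734)
side 0.016 0.028 870 [ 0.4106 -0.3667  0.0221] ((0.4466782808303833, -0.38538315892219543), (0.04927317053079605, 0.1435120701789856), 56.289302825927734)
side 0.03 0.043 1842 [ 0.4617 -0.3935  0.0383] ((0.46083587408065796, -0.3936794698238373), (0.05078212544322014, 0.11070109903812408), 56.71508026123047)
side 0.043 0.056 644 [ 0.4617 -0.3949  0.0473] ((0.4617249667644501, -0.3928171396255493), (0.05308135598897934, 0.11101874709129333), 56.225120544433594)
top -0.01 0.01 2268 [ 0.4691 -0.3975  0.0027] ((0.4627651870250702, -0.3954254984855652), (0.15230266749858856, 0.16958680748939514), 88.01277160644531)
top 0.016 0.028 229 [ 0.4063 -0.3574  0.0229] ((0.44892171025276184, -0.38221830129623413), (0.05033933371305466, 0.14230965077877045), 59.53312683105469)
top 0.03 0.043 599 [ 0.4639 -0.394   0.0386] ((0.4627736806869507, -0.3917093276977539), (0.04847058653831482, 0.10853386670351028), 56.24150085449219)
top 0.043 0.056 194 [ 0.4588 -0.3923  0.0482] ((0.46242281794548035, -0.39346984028816223), (0.05186513438820839, 0.11000833660364151), 56.207672119140625)
side tray [0.45817778 0.06389094 0.004     ] [0.45805954 0.06358472 0.00424019]
top tray [0.45335872 0.06687911 0.004     ] [0.45304902 0.06622171 0.00862568]
```

View pics/crop.png

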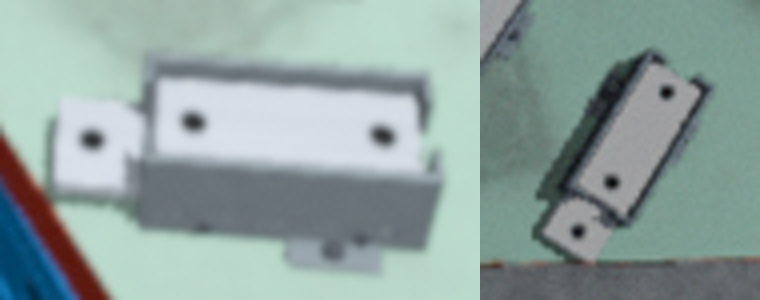

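The crop shows the protruding end, its hole at about side (313,330) and top (374,248), with the link stack behind the lips of the chute.

```bash
python3 - <<'E'
from h import *
print([ (k,getattr(manip,k)) for k in dir(manip) if k[0]!='_'])
ang=np.radians(-33.8); d=np.array([np.cos(ang),np.sin(ang)]); l=np.array([-d[1],d[0]]); c=np.array([.462,-.393])
for n,(r0,r1,c0,c1) in {'side':(300,365,295,405),'top':(195,262,355,415)}.items():
    D=np.load(n+'0.npz')['d']; P=pts(n,D)[r0:r1,c0:c1].reshape(-1,3)
    s=(P[:,:2]-c)@d; w=(P[:,:2]-c)@l
    m=(s<-.06)&(s>-.11)&(P[:,2]>.012)&(P[:,2]<.032); q=P[m]
    print(n,m.sum(),'z',np.median(q[:,2]),'s',np.percentile(s[m],[1,99]),'w',np.percentile(w[m],[1,50,99]))
    print(cv2.minAreaRect(q[:,:2].astype(np.float32)))
    # bright-face contour of the protruding end by colour
# hole of link_1 by ray on z=.022 in both views
for n,(u0,v0) in {'side':(313,330),'top':(374,248)}.items():
    p=np.load(n+'0.npz')['p'].astype(float).sum(2)[v0-4:v0+5,u0-4:u0+5]; wgt=np.clip(np.median(p)-60-p,0,None); v,u=np.indices(p.shape)
    u=(u*wgt).sum()/wgt.sum()+u0-4; v=(v*wgt).sum()/wgt.sum()+v0-4; X=onplane(n,u,v,.022); print(n,'hole',u,v,X, 's,w',(X[:2]-c)@d,(X[:2]-c)@l)
for n in('side','top'):
    z=np.load(n+'0.npz'); P=pts(n,z['d']); m=((P[...,2]>.0085)&(P[...,2]<.022)&(abs(P[...,0]-.455)<.09)&(abs(P[...,1]-.065)<.09)).astype(np.uint8)
    q=P[m>0]; print(n,len(q),np.median(q[:,2]),cv2.minAreaRect(q[:,:2].astype(np.float32)))
    # colour: tray is grey, bench is green
    p=z['p'].astype(int); g=((p[...,1]-p[...,0]<14)).astype(np.uint8); 
    box=(abs(P[...,0]-.455)<.1)&(abs(P[...,1]-.065)<.1)&(P[...,2]<.05)&(P[...,2]>-.01); g=cv2.morphologyEx(g*box.astype(np.uint8),2,np.ones((3,3)))
    cs,_=cv2.findContours(g,0,2); k=max(cs,key=cv2.contourArea); b=cv2.approxPolyDP(k,6,True).reshape(-1,2)
    print([onplane(n,*x,.014).round(3)[:2].tolist() for x in b])
E
```

```text
[('MotionError', <class 'rig.MotionError'>), ('finger_overhang', 0.022)]
side 436 z 0.02216120972861455 s [-0.08838566 -0.0602745 ] w [-0.02070404 -0.00325621  0.01957789]
((0.3999030292034149, -0.35217952728271484), (0.0411016009747982, 0.028684262186288834), 56.63737106323242)
top 154 z 0.02289073983109416 s [-0.08713002 -0.06041227] w [-2.02212435e-02  9.33875508e-05  1.93449216e-02]
((0.40022012591362, -0.35232385993003845), (0.0400208942592144, 0.027899939566850662), 56.01279067993164)
side hole 312.5682451253482 329.50019896538004 [ 0.40004984 -0.35147712  0.022     ] s,w -0.07457861594788809 4.2267183757549454e-05
top hole 373.59187217783955 248.0343869399097 [ 0.3985027 -0.351411   0.022    ] s,w -0.07590105493423611 -0.000763455544900711
side 524 0.013335401766190236 ((0.4542120397090912, 0.06455981731414795), (0.14558827877044678, 0.14025504887104034), 83.01172637939453)
[[0.529, 0.121], [0.397, 0.135], [0.369, -0.043], [0.38, -0.006], [0.507, -0.02]]
top 466 0.012295427637935872 ((0.45617568492889404, 0.060225315392017365), (0.15853381156921387, 0.1562388390302658), 88.30176544189453)
[[0.529, 0.126], [0.397, 0.141], [0.38, 0.003], [0.512, -0.01]]
```

drive_tool:
  rows:
    - [0,-1.6,0,0]
    - [0,-3.2,0,0]
    - [0,-4.8,0,0]
    - [0,-6.4,0,0]
    - [0,-8,0,0]
    - [0,-9.6,0,0]
    - [0,-11,0,0]
    - [0,-12,0,0]
  grip: 85

```text
clock: 0.77
position: [0.0869, 0.2568, 0.229]
ee_rot: [-0.0, 0.164, 0.987, -0.001]
contact_force: [0.4, 0.0, 0.6]
width: 0.0849
gripper_force: 0.0
```

drive_tool:
  rows:
    - [-1.5,-0.55,0,0.3]
    - [-3,-1.1,0,0.6]
    - [-4.5,-1.7,0,1.0]
    - [-6,-2.3,0,1.4]
    - [-7.5,-2.9,0,1.8]
    - [-9,-3.5,0,2.2]
    - [-10.5,-4,0,2.5]
    - [-11.6,-4.5,0,2.5]

```text
clock: 1.43
position: [0.3295, 0.0576, 0.2299]
ee_rot: [0.001, 0.293, 0.956, 0.0]
contact_force: [-0.5, 0.4, -0.8]
width: 0.0849
gripper_force: 0.0
```

```bash
cat > go.py <<'E'
import sys; from h import *
from scipy.spatial.transform import Rotation as Ro
def tgt(x,y,z,yaw):
    s=get_state(); R=Ro.from_quat(np.roll(s['ee_rot'],-1)).as_matrix()
    cur=np.degrees(np.arctan2(R[1,1],R[0,1])); dy=(yaw-cur+90)%180-90
    print('clk',round(s['clock'],2),'pos',s['position'].round(4),'yaw',cur.round(2),'shift',(R.T@(np.array([x,y,z])-s['position'])/.025).round(3),'turn',round(-dy/6,3),'q',s['qpos'].round(2),'w',s['width'])
tgt(*map(float,sys.argv[1:5]))
E
python3 go.py .400 -.3515 .23 56.2
```

```text
clk 1.43 pos [0.3295 0.0576 0.2299] yaw 55.94 shift [-1.1504e+01 -1.1978e+01  5.0000e-03] turn -0.043 q [-0.04 -0.1   1.94 -0.    1.31 -1.01] w 0.08488455813628987
```

drive_tool:
  rows:
    - [-1,-1.05,0,0]
    - [-2,-2.1,0,0]
    - [-3,-3.15,0,0]
    - [-4,-4.2,0,0]
    - [-5,-5.25,0,0]
    - [-6,-6.3,0,0]
    - [-7,-7.35,0,0]
    - [-8,-8.35,0,0]

```text
clock: 2.1
position: [0.3763, -0.2264, 0.2295]
ee_rot: [-0.0, 0.292, 0.957, 0.0]
contact_force: [0.1, 0.9, 0.1]
width: 0.0846
gripper_force: 0.0
```

drive_tool:
  rows:
    - [-0.9,-1,0,0]
    - [-1.8,-2,0,0]
    - [-2.7,-2.8,0,0]
    - [-3.4,-3.5,0,0]
    - [-3.5,-3.6,1,0]
    - [-3.5,-3.6,2,0]
    - [-3.5,-3.6,3,0]
    - [-3.5,-3.6,3.6,0]

```text
clock: 2.77
position: [0.3981, -0.347, 0.1368]
ee_rot: [-0.002, 0.291, 0.957, 0.001]
contact_force: [0.5, -0.6, 0.3]
width: 0.0848
gripper_force: 0.0
```

```bash
python3 go.py .400 -.3515 .035 56.2; python3 - <<'E'
from h import *
a,_=shot('side','side1')
cv2.imwrite('pics/c1.png',cv2.resize(a[200:380,230:430],None,fx=3,fy=3,interpolation=2)[:,:,::-1])
E
```

```text
clk 2.77 pos [ 0.3981 -0.347   0.1368] yaw 56.13 shift [-0.185 -0.113  4.069] turn -0.012 q [-0.85  0.28  1.75  0.    1.12 -1.83] w 0.08476349034501383
```

View pics/c1.png

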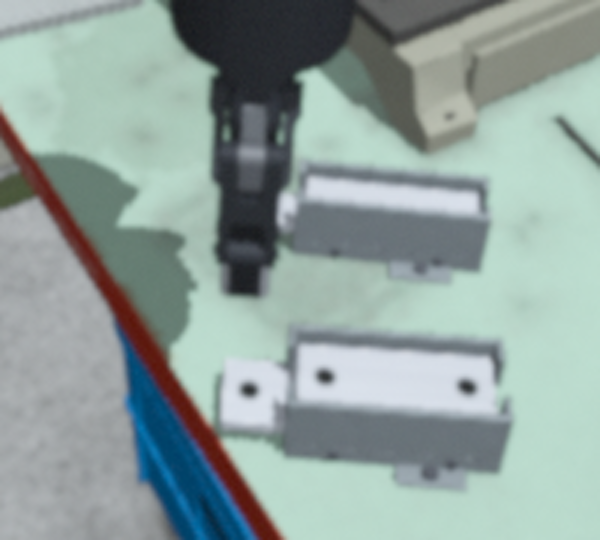

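The gripper hovers squarely over the jutting link end, its fingertip at crop (245,290). I'll measure the tip height at about 42 mm opening from the depth.

drive_tool:
  rows:
    - [-0.1,-0.1,0.5,0]
    - [-0.18,-0.11,1,0]
    - [-0.18,-0.11,1,0]
    - [-0.18,-0.11,1,0]
    - [-0.18,-0.11,1,0]
    - [-0.18,-0.11,1,0]
    - [-0.18,-0.11,1,0]
    - [-0.18,-0.11,1,0]
  grip: 42

```text
clock: 3.48
position: [0.4018, -0.353, 0.1155]
ee_rot: [0.001, 0.291, 0.957, -0.0]
contact_force: [0.6, -0.5, -0.0]
width: 0.0416
gripper_force: 0.0
```

```bash
python3 go.py .400 -.3515 .035 56.2; python3 - <<'E'
from h import *
s=get_state(); T=s['position']
yaw=np.radians(56.2); l=np.array([np.cos(yaw),np.sin(yaw)]); d=np.array([l[1],-l[0]])
for n in('side','top'):
    p,D=shot(n,n+'2'); P=pts(n,D); q=P[(D>0)&(np.hypot(P[...,0]-T[0],P[...,1]-T[1])<.07)&(P[...,2]>.06)&(P[...,2]<.2)]
    print(n,len(q),'z lowest',np.sort(q[:,2])[:12].round(4))
    e=q[q[:,2]<T[2]]; 
    if len(e): print(len(e),'along',np.percentile((e[:,:2]-T[:2])@d,[2,98]).round(4),'across',np.percentile((e[:,:2]-T[:2])@l,[2,50,98]).round(4))
a=np.load('side2.npz')['p']; cv2.imwrite('pics/c2.png',cv2.resize(a[240:360,270:410],None,fx=4,fy=4,interpolation=2)[:,:,::-1])
E
```

```text
clk 3.48 pos [ 0.4018 -0.353   0.1155] yaw 56.17 shift [0.099 0.011 3.22 ] turn -0.005 q [-0.85  0.31  1.77  0.    1.07 -1.83] w 0.041633467685107145
side 535 z lowest [0.118  0.1182 0.1185 0.1198 0.1212 0.1222 0.1223 0.1224 0.1225 0.1225
 0.1235 0.1235]
top 50 z lowest [0.1254 0.1296 0.1367 0.1457 0.162  0.1652 0.1657 0.1659 0.1661 0.1674
 0.17   0.1707]
```

View pics/c2.png

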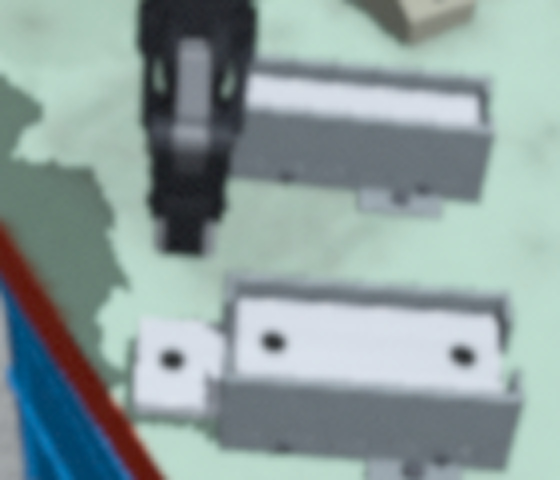

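The near fingertip's lower edge is at crop (185,252), full picture (316,303); I'll intersect that ray with the finger's plane.

```bash
python3 - <<'E'
from h import *
T=get_state()['position']; yaw=np.radians(56.2); l=np.array([np.cos(yaw),np.sin(yaw),0]); d=np.array([l[1],-l[0],0])
c,R,t=cam('side'); o=-R.T@t
for u in(309.5,316,323.5):
  r=R.T@np.array([(u-c['cx'])/c['fx'],(303-c['cy'])/c['fy'],1])
  for k in(-.021,-.028,-.035):
    X=o+r*(((T+k*l)-o)@l)/(r@l); print(u,k,'z rel TCP',(X-T)[2].round(4),'along',((X-T)@d).round(4))
E
```

```text
309.5 -0.021 z rel TCP -0.0039 along -0.0088
309.5 -0.028 z rel TCP 0.0046 along -0.0087
309.5 -0.035 z rel TCP 0.0132 along -0.0086
316 -0.021 z rel TCP -0.0028 along 0.0003
316 -0.028 z rel TCP 0.0057 along 0.0003
316 -0.035 z rel TCP 0.0142 along 0.0002
323.5 -0.021 z rel TCP -0.0016 along 0.0108
323.5 -0.028 z rel TCP 0.0069 along 0.0106
323.5 -0.035 z rel TCP 0.0154 along 0.0103
```

```bash
python3 - <<'E'
from h import *
T=get_state()['position']; yaw=np.radians(56.2); l=np.array([np.cos(yaw),np.sin(yaw),0]); d=np.array([l[1],-l[0],0])
z=np.load('side2.npz'); P=pts('side',z['d'])-T
for v in range(286,312,2):
  print(v,[(z['d'][v,u]>0,z['p'][v,u].tolist(),(np.array([P[v,u]@d,P[v,u]@l,P[v,u,2]])*1000).round(0).tolist()) for u in(311,316,321)])
c,R,t=cam('side')
for k in(-.021,-.035):
  for zz in(-.022,-.01,.0):
    X=R@(T+k*l+[0,0,zz])+t; print(k,zz,X[0]/X[2]*c['fx']+c['cx'],X[1]/X[2]*c['fy']+c['cy'])
E
```

```text
286 [(np.True_, [28, 31, 36], [-7.0, -60.0, 76.0]), (np.True_, [28, 30, 34], [-1.0, -61.0, 78.0]), (np.True_, [28, 31, 35], [5.0, -60.0, 77.0])]
288 [(np.True_, [28, 33, 36], [-7.0, -49.0, 60.0]), (np.True_, [32, 34, 37], [-1.0, -59.0, 72.0]), (np.True_, [30, 31, 36], [5.0, -60.0, 73.0])]
290 [(np.True_, [37, 38, 43], [-7.0, -51.0, 59.0]), (np.True_, [38, 41, 46], [-1.0, -51.0, 59.0]), (np.True_, [38, 41, 44], [5.0, -52.0, 61.0])]
292 [(np.True_, [36, 38, 41], [-7.0, -53.0, 57.0]), (np.True_, [35, 39, 41], [-1.0, -52.0, 57.0]), (np.True_, [37, 37, 42], [6.0, -53.0, 58.0])]
294 [(np.True_, [52, 55, 58], [-7.0, -52.0, 52.0]), (np.True_, [32, 35, 38], [-1.0, -53.0, 53.0]), (np.True_, [45, 49, 53], [6.0, -53.0, 55.0])]
296 [(np.True_, [69, 73, 78], [-7.0, -35.0, 28.0]), (np.True_, [31, 33, 38], [-0.0, -34.0, 28.0]), (np.True_, [81, 87, 92], [6.0, -36.0, 31.0])]
298 [(np.True_, [67, 71, 77], [-7.0, -34.0, 23.0]), (np.True_, [31, 34, 38], [-0.0, -36.0, 25.0]), (np.True_, [99, 105, 111], [7.0, -28.0, 17.0])]
300 [(np.True_, [62, 66, 71], [-7.0, -36.0, 20.0]), (np.False_, [31, 34, 37], [-3.0
[... 437 characters left out ...]
169, 196, 184], [1.0, 63.0, -113.0]), (np.True_, [164, 187, 176], [10.0, 63.0, -112.0])]
308 [(np.True_, [185, 214, 202], [-7.0, 58.0, -113.0]), (np.True_, [177, 205, 193], [2.0, 60.0, -114.0]), (np.True_, [166, 190, 179], [10.0, 61.0, -115.0])]
310 [(np.True_, [185, 213, 201], [-7.0, 54.0, -114.0]), (np.True_, [182, 209, 197], [2.0, 56.0, -114.0]), (np.True_, [172, 197, 185], [10.0, 56.0, -113.0])]
-0.021 -0.022 315.207423738481 311.65378166379355
-0.021 -0.01 315.54561911485996 306.26817341419996
-0.021 0.0 315.83364005384396 301.6815703634535
-0.035 -0.022 314.7780592576545 319.6304260714197
-0.035 -0.01 315.11695642863594 314.24739340621403
-0.035 0.0 315.40568409698807 309.6612516405962
```

drive_tool:
  rows:
    - [0.05,0,0.5,0]
    - [0.05,0,1,0]
    - [0.05,0,1.5,0]
    - [0.05,0,2,0]
    - [0.05,0,2.4,0]
    - [0.05,0,2.6,0]
    - [0.05,0,2.6,0]
    - [0.05,0,2.6,0]
  grip: 58

```text
clock: 4.25
position: [0.4007, -0.3522, 0.0498]
ee_rot: [-0.0, 0.291, 0.957, 0.0]
contact_force: [0.2, -0.3, -0.1]
width: 0.0581
gripper_force: 0.0
```

```bash
cat > low.py <<'E'
import sys; from h import *
tag=sys.argv[1]
T=get_state()['position']; yaw=np.radians(56.2); l=np.array([np.cos(yaw),np.sin(yaw),0]); d=np.array([l[1],-l[0],0])
p,D=shot('side',tag); P=pts('side',D)-T; A,L=P@d,P@l; g=p.max(2)<100
m=g&(D>0)&(abs(A)<.011)&(abs(L)<.06)&(P[...,2]<.03); 
q=np.stack([A,L,P[...,2]],-1)[m]; q=q[np.argsort(q[:,2])][:10]; print((q*1000).round(0).tolist())
cv2.imwrite(f'pics/{tag}c.png',cv2.resize(p[260:370,270:410],None,fx=4,fy=4,interpolation=2)[:,:,::-1])
E
python3 go.py .400 -.3515 .035 56.2; python3 low.py s3
```

```text
clk 4.25 pos [ 0.4007 -0.3522  0.0498] yaw 56.17 shift [0.038 0.009 0.593] turn -0.006 q [-0.85  0.38  1.85  0.    0.91 -1.83] w 0.05805941949165147
[[-1.0, -38.0, -80.0], [10.0, -56.0, -79.0], [5.0, -49.0, -78.0], [-3.0, -36.0, -78.0], [2.0, -44.0, -78.0], [-10.0, -26.0, -78.0], [-5.0, -35.0, -78.0], [9.0, -54.0, -77.0], [-8.0, -28.0, -77.0], [-6.0, -32.0, -77.0]]
```

View pics/s3c.png

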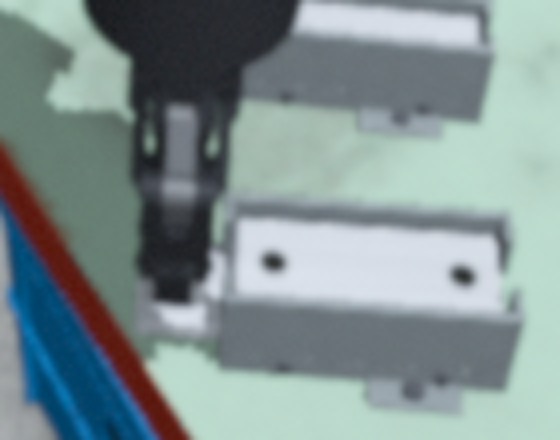

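The dark finger back ends at crop (172,302), full picture (313,335.5), in front of the link end.

```bash
python3 - <<'E'
from h import *
T=get_state()['position']; yaw=np.radians(56.2); l=np.array([np.cos(yaw),np.sin(yaw),0]); d=np.array([l[1],-l[0],0])
c,R,t=cam('side')
for k in(-.029,-.036,-.043):
    print(k,[(zz,(lambda X:(round(X[0]/X[2]*c['fx']+c['cx'],1),round(X[1]/X[2]*c['fy']+c['cy'],1)))(R@(T+k*l+[0,0,zz])+t)) for zz in(-.022,-.01,.0,.01,.02)])
z=np.load('s3.npz'); P=pts('side',z['d'])-T
for v in range(322,350,2): print(v,[(z['p'][v,u].tolist(),(np.array([P[v,u]@d,P[v,u]@l,P[v,u,2]])*1000).round(0).tolist() if z['d'][v,u]>0 else None) for u in(308,313,319)])
E
```

```text
-0.029 [(-0.022, (np.float64(312.6), np.float64(343.3))), (-0.01, (np.float64(312.9), np.float64(338.5))), (0.0, (np.float64(313.2), np.float64(334.5))), (0.01, (np.float64(313.4), np.float64(330.4))), (0.02, (np.float64(313.7), np.float64(326.2)))]
-0.036 [(-0.022, (np.float64(312.4), np.float64(347.3))), (-0.01, (np.float64(312.7), np.float64(342.5))), (0.0, (np.float64(312.9), np.float64(338.5))), (0.01, (np.float64(313.2), np.float64(334.4))), (0.02, (np.float64(313.5), np.float64(330.2)))]
-0.043 [(-0.022, (np.float64(312.2), np.float64(351.3))), (-0.01, (np.float64(312.5), np.float64(346.6))), (0.0, (np.float64(312.7), np.float64(342.6))), (0.01, (np.float64(313.0), np.float64(338.5))), (0.02, (np.float64(313.2), np.float64(334.3)))]
322 [([33, 35, 39], [-8.0, -64.0, 75.0]), ([31, 31, 38], [-1.0, -65.0, 77.0]), ([33, 36, 38], [6.0, -65.0, 78.0])]
324 [([32, 35, 40], [-8.0, -58.0, 62.0]), ([32, 36, 40], [-1.0, -56.0, 61.0]), ([31, 34, 38], [7.0, -64.0, 73.0])]
326 [([38, 40, 45], [-8.0, -59.0, 60.0]), ([43, 45, 49], [-1.0, -60.0, 62.0]), ([36, 39, 44], [7.0, -61.0, 65.0])]
328 [
[... 646 characters left out ...]
26], [0.0, -15.0, -28.0]), ([210, 217, 226], [9.0, -15.0, -27.0])]
340 [([135, 140, 148], [-7.0, -21.0, -27.0]), ([203, 209, 218], [0.0, -19.0, -28.0]), ([207, 214, 223], [9.0, -19.0, -27.0])]
342 [([126, 134, 140], [-7.0, -20.0, -33.0]), ([153, 160, 167], [1.0, -18.0, -34.0]), ([173, 180, 189], [10.0, -19.0, -31.0])]
344 [([105, 126, 118], [-7.0, -12.0, -50.0]), ([118, 135, 131], [1.0, -12.0, -49.0]), ([131, 144, 145], [10.0, -12.0, -47.0])]
346 [([119, 146, 134], [-7.0, -17.0, -48.0]), ([143, 171, 159], [1.0, -16.0, -48.0]), ([113, 137, 126], [10.0, -15.0, -49.0])]
348 [([127, 154, 143], [-7.0, -20.0, -49.0]), ([183, 214, 201], [1.0, -18.0, -50.0]), ([165, 194, 182], [10.0, -19.0, -47.0])]
```

drive_tool:
  rows:
    - [0,0,0.15,0]
    - [0,0,0.3,0]
    - [0,0,0.45,0]
    - [0,0,0.55,0]
    - [0,0,0.55,0]
    - [0,0,0.55,0]
    - [0,0,0.55,0]
    - [0,0,0.55,0]
  grip: 58

```text
clock: 4.97
position: [0.4007, -0.3522, 0.0361]
ee_rot: [0.0, 0.291, 0.957, -0.0]
contact_force: [-0.7, 0.0, -0.9]
width: 0.0579
gripper_force: 0.0
```

drive_tool:
  rows:
    - [0,0,0,0]
    - [0,0,0,0]
    - [0,0,0,0]
    - [0,0,0,0]
    - [0,0,0,0]
    - [0,0,0,0]
    - [0,0,0,0]
    - [0,0,0,0]
  grip: 35
  newtons: 25

```text
clock: 5.63
position: [0.4006, -0.3522, 0.036]
ee_rot: [0.0, 0.291, 0.957, 0.0]
contact_force: [-0.1, 0.2, -0.1]
width: 0.0349
gripper_force: 0.0
```

```bash
python3 go.py .400 -.3515 .035 56.2; python3 low.py s4
```

```text
clk 5.63 pos [ 0.4006 -0.3522  0.036 ] yaw 56.16 shift [0.034 0.009 0.041] turn -0.006 q [-0.85  0.4   1.87  0.    0.88 -1.83] w 0.0348532253551602
[[7.0, -51.0, -66.0], [11.0, -57.0, -65.0], [-1.0, -39.0, -65.0], [6.0, -49.0, -64.0], [-3.0, -36.0, -64.0], [2.0, -44.0, -64.0], [-10.0, -26.0, -64.0], [9.0, -52.0, -64.0], [-5.0, -35.0, -64.0], [7.0, -51.0, -63.0]]
```

View pics/s4c.png

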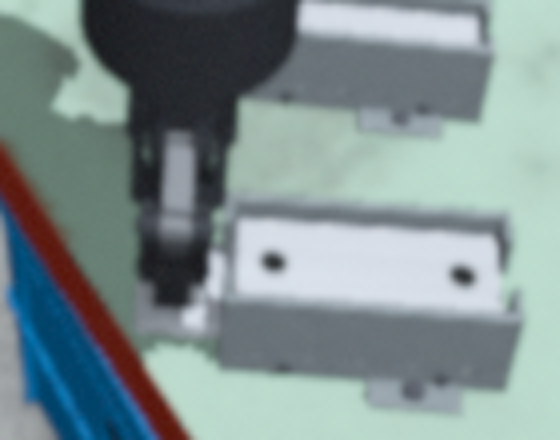

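Closed to 35 mm with no contact at crop (175,300) while the link lies lower: the real tips sit about 20 mm higher than the nominal overhang says. I'll reopen, go lower and test again.

drive_tool:
  rows:
    - [0,0,0,0]
    - [0,0,0,0]
    - [0,0,0,0]
    - [0,0,0.1,0]
    - [0,0,0.3,0]
    - [0,0,0.5,0]
    - [0,0,0.7,0]
    - [0,0,0.72,0]
  grip: 58

```text
clock: 6.35
position: [0.3999, -0.3514, 0.0167]
ee_rot: [-0.001, 0.291, 0.957, 0.001]
contact_force: [-0.9, 0.3, -0.0]
width: 0.0579
gripper_force: 0.0
```

drive_tool:
  rows:
    - [0,0,0,0]
    - [0,0,0,0]
    - [0,0,0,0]
    - [0,0,0,0]
    - [0,0,0,0]
    - [0,0,0,0]
    - [0,0,0,0]
    - [0,0,0,0]
  grip: 35
  newtons: 25

```text
clock: 7.02
position: [0.4005, -0.3519, 0.018]
ee_rot: [-0.0, 0.291, 0.957, 0.0]
contact_force: [-0.5, 0.1, -0.6]
width: 0.0382
gripper_force: 25.2
```

```bash
python3 go.py .400 -.3515 .016 56.2; python3 low.py s5
```

```text
clk 7.02 pos [ 0.4005 -0.3519  0.018 ] yaw 56.16 shift [0.025 0.004 0.08 ] turn -0.006 q [-0.85  0.42  1.89  0.    0.83 -1.83] w 0.038206648978042136
[[7.0, -51.0, -48.0], [11.0, -55.0, -46.0], [11.0, -57.0, -46.0], [-6.0, -31.0, -46.0], [-1.0, -40.0, -46.0], [-10.0, -27.0, -46.0], [-8.0, -28.0, -45.0], [9.0, -54.0, -45.0], [1.0, -42.0, -45.0], [6.0, -50.0, -45.0]]
```

View pics/s5c.png

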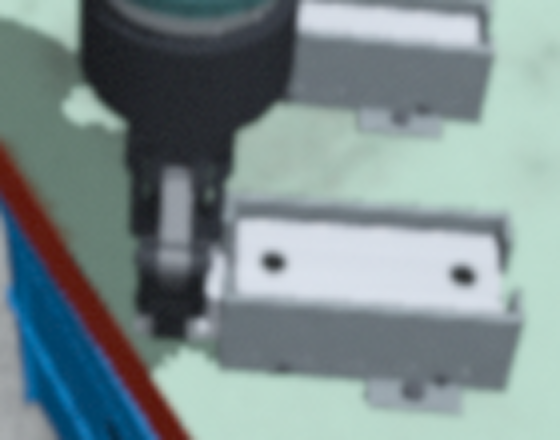

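The grip closed on the link (38 mm, 25 N), fingertip back at crop (170,338). I'll take a slightly deeper bite before pulling.

drive_tool:
  rows:
    - [0,0,0,0]
    - [0,0,0,0]
    - [0,0,0,0]
    - [0.02,0,0,0]
    - [0.02,0,0.05,0]
    - [0.02,0,0.1,0]
    - [0.02,0,0.1,0]
    - [0.02,0,0.1,0]
  grip: 50

```text
clock: 7.73
position: [0.4001, -0.3518, 0.0154]
ee_rot: [-0.0, 0.291, 0.957, 0.0]
contact_force: [0.1, 0.1, -0.3]
width: 0.0499
gripper_force: 0.0
```

drive_tool:
  rows:
    - [0,0,0,0]
    - [0,0,0,0]
    - [0,0,0,0]
    - [0,0,0,0]
    - [0,0,0,0]
    - [0,0,0,0]
    - [0,0,0,0]
    - [0,0,0,0]
  grip: 30
  newtons: 60

```text
clock: 8.4
position: [0.4002, -0.3518, 0.0159]
ee_rot: [0.0, 0.291, 0.957, 0.0]
contact_force: [-1.3, 1.3, 5.9]
width: 0.0374
gripper_force: 59.8
```

drive_tool:
  rows:
    - [0.1,0,0,0]
    - [0.25,0,0,0]
    - [0.4,0,0,0]
    - [0.55,0,0,0]
    - [0.7,0,0,0]
    - [0.85,0,0,0]
    - [1,0,0,0]
    - [1,0,0,0]

```text
clock: 9.07
position: [0.3791, -0.338, 0.0157]
ee_rot: [0.0, 0.291, 0.957, -0.0]
contact_force: [2.3, -2.7, 2.8]
width: 0.0369
gripper_force: 59.9
```

```bash
python3 go.py .400 -.3515 .016 56.2; python3 - <<'E'
from h import *
a,_=shot('side','s6')
cv2.imwrite('pics/s6c.png',cv2.resize(a[250:370,260:410],None,fx=4,fy=4,interpolation=2)[:,:,::-1])
E
```

```text
clk 9.07 pos [ 0.3791 -0.338   0.0157] yaw 56.15 shift [-0.996  0.017 -0.011] turn -0.008 q [-0.87  0.39  1.95 -0.    0.8  -1.85] w 0.036906549229016636
```

View pics/s6c.png

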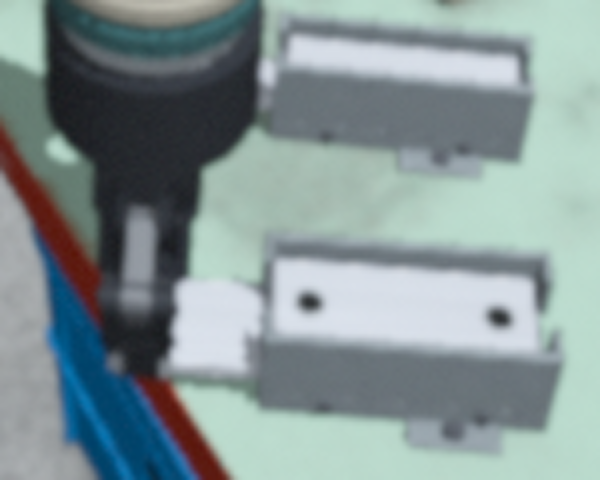

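The link follows: its exposed part now spans crop (175–255, 285–370), and the upper links sit still. I'll draw it out fully.

drive_tool:
  rows:
    - [0.2,0,0,0]
    - [0.4,0,0,0]
    - [0.6,0,0,0]
    - [0.8,0,0,0]
    - [1,0,0,0]
    - [1.2,0,0,0]
    - [1.4,0,0,0]
    - [1.5,0,0,0]

```text
clock: 9.78
position: [0.347, -0.3159, 0.0153]
ee_rot: [-0.001, 0.291, 0.957, 0.001]
contact_force: [0.3, -0.5, -0.4]
width: 0.0374
gripper_force: 60.0
```

drive_tool:
  rows:
    - [0.15,0,0,0]
    - [0.3,0,0,0]
    - [0.5,0,0,0]
    - [0.7,0,0,0]
    - [0.9,0,0,0]
    - [1,0,0,0]
    - [1,0,0,0]
    - [1,0,0,0]

```text
clock: 10.45
position: [0.3274, -0.3032, 0.0156]
ee_rot: [0.0, 0.291, 0.957, -0.0]
contact_force: [1.6, 0.2, -1.7]
width: 0.0373
gripper_force: 60.1
```

```bash
cat > lk.py <<'E'
import sys; from h import *
# plane fit of bright link face ahead (+d) of the fingers
s=get_state(); T=s['position']; from scipy.spatial.transform import Rotation as Ro
R=Ro.from_quat(np.roll(s['ee_rot'],-1)).as_matrix(); d=-R[:,0]; l=R[:,1]
z0=float(sys.argv[2])
p,D=shot('side',sys.argv[1]); P=pts('side',D); Q=P-T; A,L=Q@d,Q@l
m=(D>0)&(A>.014)&(A<.095)&(abs(L)<.03)&(abs(P[...,2]-z0)<.02)&(p.min(2)>150)&(abs(p[...,1].astype(int)-p[...,0])<14)
X=np.stack([A,L,P[...,2]],-1)[m]; X=X[abs(X[:,2]-np.median(X[:,2]))<.012]
c=np.linalg.lstsq(np.c_[X[:,:2],np.ones(len(X))],X[:,2],rcond=None)[0]
print(len(X),'A',np.percentile(X[:,0],[1,99]).round(4),'L',np.percentile(X[:,1],[1,50,99]).round(4),'z at TCP',c[2].round(4),'slope along,across deg',np.degrees(c[:2]).round(1))
E
python3 go.py .36 -.10 .12 84; python3 lk.py s7 .022; python3 - <<'E'
from h import *
a=np.load('s7.npz'); P=pts('side',a['d']); c=np.array([.462,-.393]); y=np.radians(-33.8); d=np.array([np.cos(y),np.sin(y)]);l=np.array([-d[1],d[0]])
q=P[...,:2]-c; m=(abs(q@d)<.045)&(abs(q@l)<.015)&(P[...,2]>.02); print('stack top z',np.median(P[m][:,2]))
E
```

```text
clk 10.45 pos [ 0.3274 -0.3032  0.0156] yaw 56.15 shift [ 3.443  7.475 -4.178] turn -4.642 q [-0.9   0.33  2.08  0.    0.74 -1.88] w 0.03726088431762102
1007 A [0.0146 0.0844] L [-0.0204 -0.0034  0.019 ] z at TCP 0.0216 slope along,across deg [-0.5  1.8]
stack top z 0.03040697376367595
```

Link held level (slope 0.5°), its centre 34 mm ahead of the TCP; the stack top dropped from 38 to 30 mm as it should. Lift and cross.

drive_tool:
  rows:
    - [0,0,-0.2,0]
    - [0,0,-0.6,0]
    - [0,0,-1.1,0]
    - [0,0,-1.7,0]
    - [0,0,-2.3,0]
    - [0,0,-2.9,0]
    - [0,0,-3.3,0]
    - [0,0,-3.4,0]

```text
clock: 11.17
position: [0.3285, -0.3044, 0.1026]
ee_rot: [0.002, 0.291, 0.957, -0.001]
contact_force: [0.1, -0.5, -1.1]
width: 0.0368
gripper_force: 60.2
```

```bash
python3 go.py .4207 .0666 .1 84; python3 lk.py s8 .107
```

```text
clk 11.17 pos [ 0.3285 -0.3044  0.1026] yaw 56.17 shift [ 5.2   14.378  0.063] turn -4.639 q [-0.9   0.2   1.96  0.    0.97 -1.88] w 0.036797109546446445
1120 A [0.0146 0.0847] L [-0.0205 -0.004   0.0192] z at TCP 0.1085 slope along,across deg [-0.3  2. ]
```

drive_tool:
  rows:
    - [0.1,0.3,0,-0.1]
    - [0.4,1.1,0,-0.35]
    - [0.75,2.1,0,-0.7]
    - [1.15,3.2,0,-1.05]
    - [1.55,4.3,0,-1.4]
    - [1.95,5.4,0,-1.75]
    - [2.3,6.4,0,-2.1]
    - [2.5,7,0,-2.3]

```text
clock: 11.88
position: [0.3718, -0.1195, 0.0995]
ee_rot: [-0.002, 0.172, 0.985, 0.001]
contact_force: [0.5, -1.2, -0.9]
width: 0.0376
gripper_force: 60.3
```

```bash
python3 go.py .4207 .0666 .1 84
```

```text
clk 11.88 pos [ 0.3718 -0.1195  0.0995] yaw 70.14 shift [ 6.900e-01  7.665e+00 -3.000e-03] turn -2.309 q [-0.49  0.13  2.07  0.    0.95 -1.72] w 0.03755023605530684
```

drive_tool:
  rows:
    - [0.05,0.4,0,-0.1]
    - [0.15,1.3,0,-0.4]
    - [0.25,2.4,0,-0.75]
    - [0.4,3.6,0,-1.1]
    - [0.5,4.8,0,-1.5]
    - [0.6,6,0,-1.85]
    - [0.65,7,0,-2.2]
    - [0.69,7.6,0,-2.3]

```text
clock: 12.55
position: [0.4214, 0.0643, 0.0997]
ee_rot: [-0.001, 0.053, 0.999, 0.001]
contact_force: [-0.7, -0.5, -1.0]
width: 0.0369
gripper_force: 60.4
```

drive_tool:
  rows:
    - [0,0.05,0.2,0]
    - [0,0.05,0.5,0]
    - [0,0.05,0.9,0]
    - [0,0.05,1.3,0]
    - [0,0.05,1.7,0]
    - [0,0.05,2,0]
    - [0,0.05,2.2,0]
    - [0,0.05,2.2,0]

```text
clock: 13.22
position: [0.4206, 0.0621, 0.0442]
ee_rot: [-0.002, 0.055, 0.998, -0.0]
contact_force: [0.0, -0.1, -0.3]
width: 0.0371
gripper_force: 60.4
```

```bash
python3 go.py .4207 .0666 .006 84; python3 lk.py s9 .05; python3 - <<'E'
from h import *
a=np.load('s9.npz')['p']
cv2.imwrite('pics/s9c.png',cv2.resize(a[130:260,160:330],None,fx=4,fy=4,interpolation=2)[:,:,::-1])
E
```

```text
clk 13.22 pos [0.4206 0.0621 0.0442] yaw 83.7 shift [0.009 0.18  1.526] turn -0.05 q [-0.02  0.26  2.08 -0.    0.81 -1.48] w 0.037078017305507915
379 A [0.0157 0.084 ] L [-0.0209 -0.0051  0.02  ] z at TCP 0.0507 slope along,across deg [-1.2  3.9]
```

View pics/s9c.png

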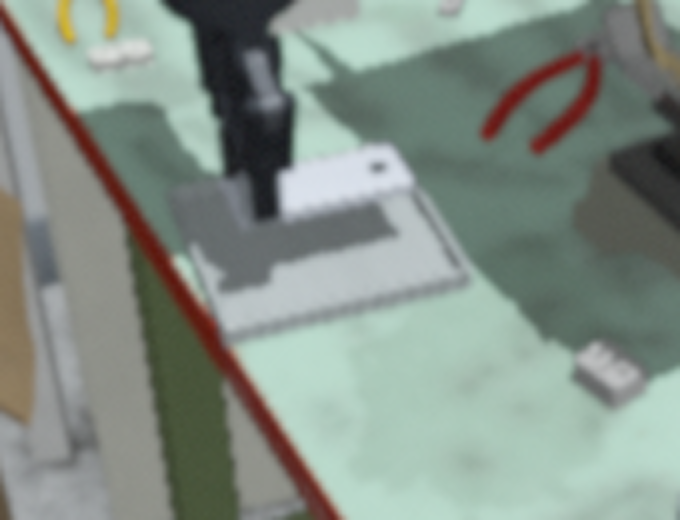

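The link hangs level over the tray, centred along it, its far hole at crop (378,167). Lower slowly.

drive_tool:
  rows:
    - [0,0.05,0.2,0]
    - [0,0.1,0.45,0]
    - [0,0.1,0.7,0]
    - [0,0.1,0.95,0]
    - [0,0.1,1.15,0]
    - [0,0.1,1.3,0]
    - [0,0.1,1.4,0]
    - [0,0.1,1.4,0]

```text
clock: 13.93
position: [0.4219, 0.0652, 0.01]
ee_rot: [-0.001, 0.054, 0.999, 0.0]
contact_force: [0.3, 0.3, -1.0]
width: 0.0374
gripper_force: 60.4
```

drive_tool:
  rows:
    - [0,0,0.03,0]
    - [0,0,0.05,0]
    - [0,0,0.07,0]
    - [0,0,0.08,0]
    - [0,0,0.09,0]
    - [0,0,0.1,0]
    - [0,0,0.1,0]
    - [0,0,0.1,0]

```text
clock: 14.6
position: [0.4223, 0.0652, 0.0081]
ee_rot: [0.0, 0.054, 0.999, 0.0]
contact_force: [-0.0, 0.5, -0.7]
width: 0.0372
gripper_force: 60.4
```

```bash
python3 lk.py s10 .014; python3 go.py .4207 .0666 .006 84
```

```text
539 A [0.015  0.0938] L [-0.0297 -0.0126  0.0235] z at TCP 0.015 slope along,across deg [-3.1  9.6]
clk 14.65 pos [0.4223 0.0652 0.0081] yaw 83.76 shift [0.071 0.05  0.083] turn -0.039 q [-0.01  0.32  2.12  0.    0.7  -1.47] w 0.03740351474208968
```

drive_tool:
  rows:
    - [0,0,0.02,0]
    - [0,0,0.04,0]
    - [0,0,0.05,0]
    - [0,0,0.06,0]
    - [0,0,0.07,0]
    - [0,0,0.08,0]
    - [0,0,0.08,0]
    - [0,0,0.08,0]

```text
clock: 15.32
position: [0.4223, 0.0652, 0.0061]
ee_rot: [-0.0, 0.054, 0.999, 0.0]
contact_force: [-0.4, 0.3, -0.3]
width: 0.0371
gripper_force: 60.5
```

drive_tool:
  rows:
    - [0,0,0.01,0]
    - [0,0,0.02,0]
    - [0,0,0.03,0]
    - [0,0,0.04,0]
    - [0,0,0.04,0]
    - [0,0,0.04,0]
    - [0,0,0.04,0]
    - [0,0,0.04,0]

```text
clock: 15.98
position: [0.4223, 0.0652, 0.0059]
ee_rot: [0.0, 0.054, 0.999, 0.0]
contact_force: [-2.9, 0.8, 10.3]
width: 0.0373
gripper_force: 62.0
```

Contact with the tray floor at 10 N. Ease off, release, then lift.

drive_tool:
  rows:
    - [0,0,-0.03,0]
    - [0,0,-0.03,0]
    - [0,0,-0.03,0]
    - [0,0,-0.03,0]
    - [0,0,-0.03,0]
    - [0,0,-0.03,0]
    - [0,0,-0.03,0]
    - [0,0,-0.03,0]
  newtons: 20

```text
clock: 16.65
position: [0.4225, 0.0652, 0.006]
ee_rot: [0.0, 0.054, 0.999, 0.0]
contact_force: [-1.0, 0.8, 4.3]
width: 0.0371
gripper_force: 61.3
```

drive_tool:
  rows:
    - [0,0,0,0]
    - [0,0,0,0]
    - [0,0,0,0]
    - [0,0,0,0]
    - [0,0,0,0]
    - [0,0,0,0]
    - [0,0,0,0]
    - [0,0,0,0]
  grip: 54

```text
clock: 17.32
position: [0.4223, 0.0652, 0.0058]
ee_rot: [0.0, 0.054, 0.999, 0.0]
contact_force: [0.5, 0.5, 0.1]
width: 0.0538
gripper_force: 0.0
```

drive_tool:
  rows:
    - [0,0,-0.2,0]
    - [0,0,-0.6,0]
    - [0,0,-1.2,0]
    - [0.5,0,-2,0]
    - [1,0,-2.8,0]
    - [2,0,-3.5,0]
    - [3,0,-4,0]
    - [3.2,0,-4.2,0]

```text
clock: 17.98
position: [0.3386, 0.0742, 0.1119]
ee_rot: [-0.001, 0.054, 0.999, 0.0]
contact_force: [-0.7, 0.2, -0.5]
width: 0.0542
gripper_force: 0.0
```

```bash
python3 - <<'E'
from h import *
print(get_state()['clock'],get_state()['position'])
t=np.array([.4545,.063]); y=np.radians(-6); R=np.array([[np.cos(y),-np.sin(y)],[np.sin(y),np.cos(y)]])
c=np.array([.462,-.393])
z={n:shot(n,n+'9') for n in('side','top')}
for n,(p,D) in z.items():
    P=pts(n,D); q=(P[...,:2]-t)@R
    m=(D>0)&(abs(q)<.058).all(-1)&(P[...,2]>.0085)&(P[...,2]<.03); x=np.c_[q[m],P[m][:,2]]
    cc=np.linalg.lstsq(np.c_[x[:,:2],np.ones(len(x))],x[:,2],rcond=None)[0]
    print(n,len(x),'centre',((np.percentile(x,1,0)+np.percentile(x,99,0))/2).round(4),'med',np.median(x,0).round(4),'rect',cv2.minAreaRect(x[:,:2].astype(np.float32)),'slope',np.degrees(cc[:2]).round(1))
    w=(abs(P[...,:2]-c)<.012).all(-1); print('stack z',np.median(P[w][:,2]))
a=z['side'][0]; cv2.imwrite('pics/fin.png',cv2.resize(np.vstack([a[140:240,180:410],a[250:370,180:410]]),None,fx=2.6,fy=2.6,interpolation=2)[:,:,::-1])
E
```

```text
17.9833 [0.33863605 0.07417138 0.11193426]
side 523 centre [ 0.0027 -0.0017  0.012 ] med [ 0.0016 -0.0044  0.0126] rect ((0.002824980765581131, -0.0014018137007951736), (0.0992128998041153, 0.04325401782989502), 0.5984362363815308) slope [0.2 1.4]
stack z 0.030446779809033785
top 580 centre [0.0018 0.0032 0.0135] med [ 0.0035 -0.0026  0.0127] rect ((0.00017201527953147888, 0.0007443800568580627), (0.11431635171175003, 0.11482960730791092), 0.5182569026947021) slope [ 0.2 -0.7]
stack z 0.031247442916575722
```

View pics/fin.png

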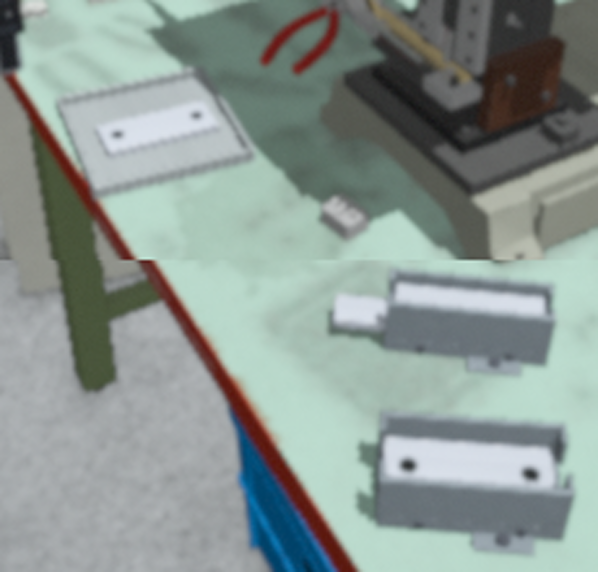

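The link lies flat and centred in the tray (crop (158,128), top at about 12 mm). The two upper links sit level in the chute, 8 mm lower, at crop (470,465).

```bash
python3 -c "
from rig import order; print(order.sign_off())"
```

```text
the job is handed in; nothing more can be done
None
```

I drew the bottom wide link out and laid it flat, near the middle of the tray; the two upper links dropped 8 mm and stayed level in the chute, and I handed the job in at about 18 s, though the sign-off returned no verdict.

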